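# Seat a lamp cartridge in the sprung bayonet socket of the lamp tester

## Robot

A 6-joint arm with a two-finger parallel gripper is mounted at the origin on the work surface. World frame = base frame: x ahead of the robot, y to its left, z up, the work surface at z = 0. Lengths are in m, angles in rad, forces in N, time in s.
With the tool pointing down it reaches from about 0.275 to 0.775 m from the base axis. Payload 14.6 kg.
Tool frame: the origin (TCP) lies at the very end of the fingers, on their centre line; the grasp point (between the pads) lies 19 mm behind it; x points along the fingers, z is the direction in which the jaws open and shut, and the axes are right-handed (so a half turn about x gives the same grasp; the last joint's range is limited). The gripper opens to 85 mm and grips with 20 to 120 N. Pads are 22 mm wide; open, the fingers measure 114 mm over their backs; the gripper's body (76 mm by 85 mm) begins 54 mm behind the grasp point. The pads swing forward as they close: fully open they stand 13 mm farther back than shut.
Start: joints at [1.014, 0.263, -0.048, 1.259, 0, 1.415], TCP at [0.205, 0.483, 0.231] pointing down, gripper open.
Joint ranges: [-2.65, 2.65], [-0.89, 1.7], [-1.18, 1.37], [-2.13, 2.11], [-1.35, 1.29], [-3.14, 3.14]. Speed limits (rad/s): [1.89, 1.89, 2.57, 2.79, 3.14, 3.14].

## Interface

Orientations are given as a 3x3 rotation matrix whose columns are the frame's x, y, z axes.
In Python, from rig import sense, get_image, finish_job gives the robot as it stands.
- The arm moves only by the shell command python3 -m crank 'ROWS' [OPENING] [FORCE]. ROWS is JSON, a list that holds one entry, the list of rows, each a list of 4 numbers: the shift along the world's x, y, z in units of 50 mm (1.0 is 50 mm), then the turn about the world's z in units of 5 degrees (1.0 is 5 degrees). In form: [[[dx, dy, dz, yaw], ...]]. A call has 1 to 5 rows; each row shifts and turns the commanded pose from where the row before left it; what a row does not reach is not made up. A row lasts 1/10 s, in which the tool goes at most 50 mm and 8.59 degrees, less where a joint would pass 70% of its speed; a pose out of reach is approached as far as the arm can. A call is refused whole if a number of a shift passes 1 or a number of a turn 1, either way. A call with a gripper value outside its range is refused whole. OPENING is the finger opening in mm, from 0 to 85.4, set as the call begins (- or left out, the last holds). The fingers move at their own pace and stop on an object; FORCE is the grip in N (left out, the last holds). Time passes only in rows, so rows that do not move let the fingers close. It gives the time, the measured TCP pose, the force and the opening at its end, in the units of the state.
- sense(): the state, without advancing time (a new reading comes with each control period).
- get_image(name): name is "scene" or "top"; returns a dict with "color" (400x640x3 uint8, red, green, blue), "fx", "fy", "cx", "cy" (pixels), "world_to_cam" (4x4, takes a point from world to camera coordinates). Camera axes: x right, y down, z forward; pixel columns grow to the right and rows downward; lengths in m; the calibration is good to about 2 mm. A picture is of the moment at which its call begins. There is no depth.
- finish_job(): hands the job in, once; it reports no verdict.
The state is a dict: "t": time; "joints": joint angles; "qvel": joint speeds; "joint_efforts": joint torques, N m; "position": TCP position; "tool_rot": TCP orientation; "wrist_force": force on the tool from outside, world axes, zero at the start; "ft_torque": the same for the moment, N m; "gripper_width": opening from 0.0 (shut) to 1.0 (fully open).
Only numpy, scipy, OpenCV 4.12 (cv2) and the standard library are available. Lean on these libraries where they do the work, as an engineer would, in place of code of your own. Each camera call takes 0.05 s, during which the arm holds its last target.

## Task

Lift the clear lid of the grey case until it rests open on its stop and take out the orange lamp cartridge. Push it straight down into the sprung bayonet socket in the top of the lamp tester, turn it clockwise about a quarter turn, against the spring, up to the stop, and finish while still gripping it there: the spring turns it back if you let go. Leave the lid open and the other things on the bench where they are.

Things in the scene. Friction and masses are not known exactly. Their poses are not given: they have to be found in the camera images.
- case_lid (a joint): Angle of the case's clear lid: 0 shut, grows as it is lifted, 1.9 rad open on its stop (leaning back beyond upright). Lid 180 x 180 x 8 mm, 0.2 to 0.3 kg, turning freely: it falls shut below about 1.5 rad and falls open on its stop beyond that.
- lid_hinge (a point): Point on the lid's hinge line, middle of the case's far (+x) rim, 92 mm above the bench. Turns with the lid: its y axis is always the hinge line; with the lid shut its x axis is that of the case and its z axis is up.
- lid_knob (a point): Centre of the lid's blue drum knob: a lying cylinder 18 mm in diameter, 24 mm long along y (parallel to the hinge), on a 12 mm post. Lid shut: 150 mm from the hinge line towards -x of the case, 38 mm above it, 30 mm above the lid's face and 30 mm in from its front edge. Pinched on its two ends (24 mm, along y) it pivots between the fingers as the lid swings.
- case_nest (a point): Centre of the fixed case, on top of the black foam that holds the cartridge, 33 mm above the bench. Case 180 x 180 mm outside, 170 x 170 mm inside, walls 5 mm, rim 92 mm above the bench; z up, x points to the hinge. The cartridge stands here with cartridge_grip 31 mm above the foam, its x axis along the case's; lift it 35 mm to clear the foam, 95 mm to clear the rim.
- cartridge_grip (a point): Point on the axis of the lamp cartridge, in its orange flat-sided grip: 25 mm above the shoulder (underside of the grip), 21 mm below the top, 59 mm above the foot. Grip 44 mm along x, 24 mm thick along y (grasp across y, on the flats), 46 mm tall; z up. 0.1 to 0.2 kg.
- cartridge_foot (a point): Centre of the foot of the cartridge's aluminium plug barrel, which is 26 mm in diameter, 34 mm long up to the shoulder, with a 4 mm chamfer at the foot. Two round 8 mm brass pins stick out along +x and -x to 21 mm from the axis, their centres 19 mm above the foot. Both are alike, so half a turn changes nothing. Axes as cartridge_grip.
- socket_mouth (a point): Centre of the bayonet socket's opening in the fixed lamp tester's aluminium top, 60 mm above the bench, z up. Tester 120 x 120 mm. The opening is a 30 mm bore crossed by a 12 mm wide slot for the pins along x, 48 mm end to end (black lines continue it; red lines mark a quarter turn). Top plate 8 mm thick. Pushed fully in, the shoulder sits on it: cartridge_grip 25 mm above this point.
- plunger (a joint): Travel (m) of the sprung floor in the socket: 0 at rest, grows as it is pressed down, 0.010 with the cartridge fully in. It pushes up over the cartridge's last 10 mm, from 2.5 N to 7.5 N. Once the shoulder is less than 3 mm above the plate the pins are below it and the cartridge can turn.
- carrier (a joint): Turn of the sprung carrier in the socket that the pins drive: 0 at rest (in line with the slot), grows clockwise seen from above, stop at 1.32 rad. The pins have 0.13 rad of play in it, so the cartridge turns about 1.45 rad to the stop. Return spring: 0.1 N m at first, 0.27 N m at the stop; let go, it turns back and the cartridge comes up.
- dust_cap: Black dust cap, 38 mm in diameter, 24 mm tall, standing between case and tester; bystander, origin under its centre.
- screwdriver: Screwdriver 170 mm long lying between case and tester; bystander.
- gauge_block: Steel gauge block 50 x 24 x 12 mm; bystander, origin under its centre.
- specimen_tray: White specimen tray 90 x 75 x 22 mm near the robot; bystander, origin under its centre.
- solvent_bottle: White bottle with red cap, 60 mm in diameter, 140 mm tall, to the left; bystander, origin under its centre.
- vial: Amber jar 32 mm in diameter, 50 mm tall, far middle; bystander, origin under its centre.
- mouse: Black computer mouse, 105 x 60 x 32 mm, on the green mat to the right; bystander, origin under its centre.
Mind the look-alikes: they are no part of the job. What is shaped like the part that bears socket_mouth but yellow is not meant.

How it is judged:
On the way, in this order (a step that is already met when the one before it is completed fails the run):
1. the lid rests open on its stop (value of joint case_lid above 1.8 rad), for 0.2 s.
2. the cartridge is lifted clear of the case (z of cartridge_grip in the frame of case_nest above 0.1 m and contact force between the fingers and cartridge above 1 N), for 0.1 s.
3. the cartridge is pushed into the socket in line with the slots (z of cartridge_grip in the frame of socket_mouth below 0.0298 m and horizontal distance between cartridge_grip and socket_mouth below 0.006 m and angle between cartridge_grip's own z axis and vertical below 0.12 rad and value of joint carrier below 0.5 rad), for 0.05 s.
At the end, for the whole second after the job is handed in: The cartridge is upright in the socket (shoulder under 4.8 mm from the plate, axis within 6 mm, tilt under 0.12 rad), the sprung carrier is turned more than 1.1 rad of its 1.32 and still, the fingers still grip the cartridge (over 2 N), and the lid is open (over 1.7 rad) (z of cartridge_grip in the frame of socket_mouth below 0.0298 m and horizontal distance between cartridge_grip and socket_mouth below 0.006 m and angle between cartridge_grip's own z axis and vertical below 0.12 rad and value of joint carrier above 1.1 rad and velocity of joint carrier between -0.3 and 0.3 rad/s and contact force between the fingers and cartridge above 2 N and value of joint case_lid above 1.7 rad); the arm keeps its last pose, push and grip.
It fails at once if a bystander on the bench was moved more than 40 mm (distance of any of dust_cap, screwdriver, gauge_block, specimen_tray, solvent_bottle, vial, mouse from where it was at the start of the episode above 0.04 m).
It also fails if it takes over 69 s, if anything falls off the work surface, if the arm or the gripper's body presses on something with over 40 N, if the wrist force passes 120 N, or if a joint passes its speed limit or range.

## Working session

There is one attempt and no reset: what is moved stays moved. The work goes in short steps, Python scripts to look and compute and a shell command to move; the robot and the scene stay as the last step left them, time stands still between calls to the robot, and variables do not carry over. Pictures are saved under pics/ and viewed, and the job is handed in when it is done.

```bash
mkdir -p pics; ls
python3 - <<'E'
from rig import *
import cv2,numpy as np
s=sense();print({k:np.round(v,3).tolist() for k,v in s.items()})
for n in("scene","top"):
    d=get_image(n);cv2.imwrite(f"pics/{n}0.png",d["color"][...,::-1]);print(n,d["fx"],d["fy"],d["cx"],d["cy"],np.round(d["world_to_cam"],4).tolist())
E
```

```text
pics
{'t': 0.0, 'joints': [1.014, 0.264, -0.049, 1.259, -0.0, 1.416], 'qvel': [-0.001, -0.001, -0.0, 0.0, 0.001, -0.001], 'joint_efforts': [-0.001, -63.763, 38.457, 0.014, 0.0, -0.0], 'position': [0.205, 0.483, 0.231], 'tool_rot': [[-0.001, -0.92, 0.391], [-0.001, 0.391, 0.92], [-1.0, 0.0, -0.001]], 'wrist_force': [0.288, 0.493, 0.046], 'ft_torque': [0.029, 0.03, 0.03], 'gripper_width': 0.999}
scene 476.39547590860764 476.39547590860764 316.75249787881245 198.59360835322335 [[0.5432, 0.8395, 0.0095, -0.3074], [0.4668, -0.2926, -0.8345, -0.1621], [-0.6978, 0.4578, -0.5509, 1.7571], [0.0, 0.0, 0.0, 1.0]]
top 416.6508595009297 416.6508595009297 320.0366594041006 198.55773048622632 [[0.0235, -0.9997, -0.0004, -0.0105], [-0.9946, -0.0233, -0.101, 0.5174], [0.1009, 0.0027, -0.9949, 1.2904], [0.0, 0.0, 0.0, 1.0]]
```

View pics/scene0.png

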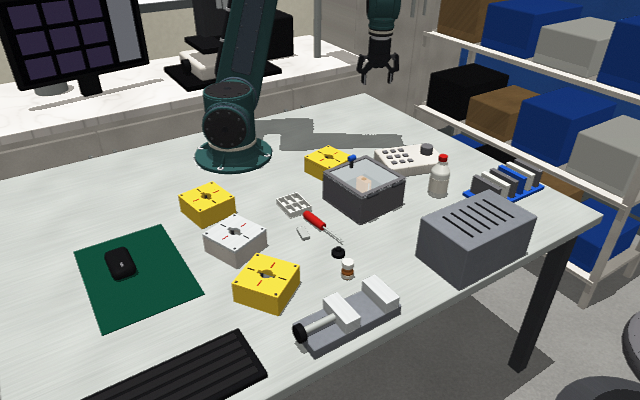

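View pics/top0.png

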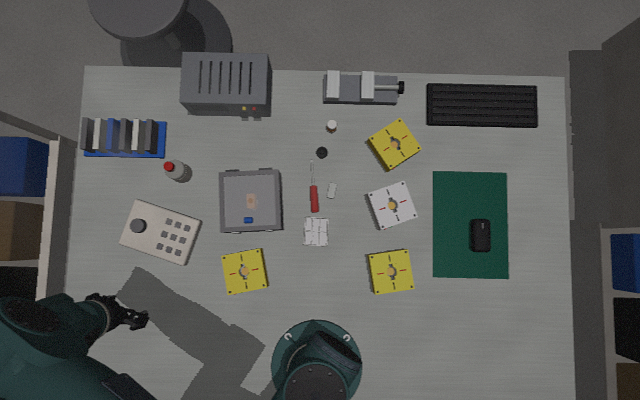

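The scene view shows the case at (363,185) with its blue knob at (351,161). The grey-white tester is at (235,238), and the three yellow ones are look-alikes. In the top view, the case is at (250,200), the knob at (248,220) and the tester at (392,205). I'll zoom in next.

Run:
```python
import cv2,numpy as np
t=cv2.imread("pics/top0.png");s=cv2.imread("pics/scene0.png")
f=lambda im,x,y,w,h,k:cv2.resize(im[y:y+h,x:x+w],None,fx=k,fy=k,interpolation=cv2.INTER_CUBIC)
a=f(t,210,160,80,80,5);b=f(t,355,170,80,80,5)
c=f(s,315,145,100,80,4);d=f(s,190,200,100,80,4)
cv2.imwrite("pics/z1.png",np.vstack([np.hstack([a,b]),]));cv2.imwrite("pics/z2.png",np.hstack([c,d]))
```

```text
(no output)
```

View pics/z1.png

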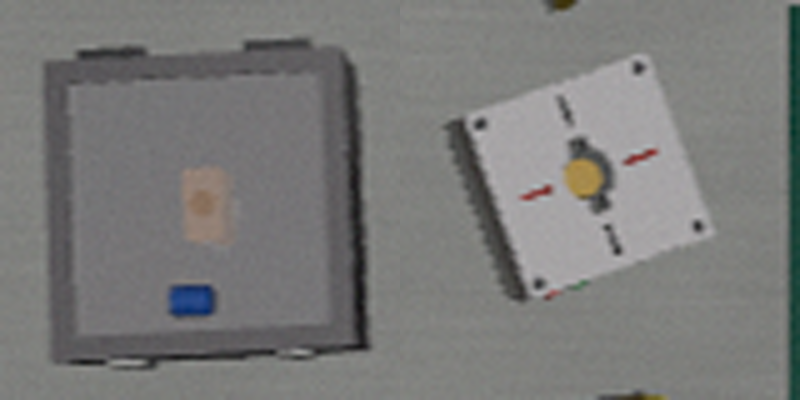

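View pics/z2.png

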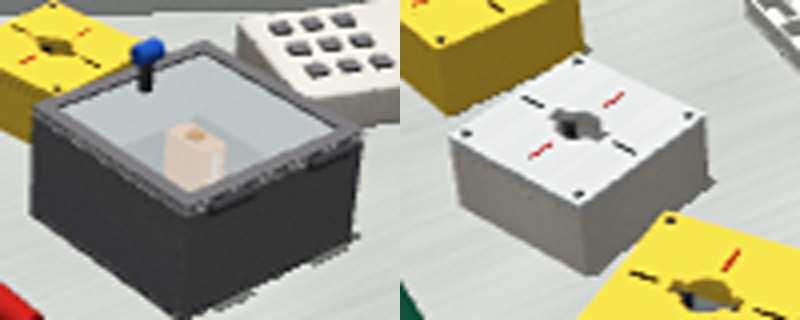

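```bash
cat > h.py <<'E'
import cv2,numpy as np
from rig import *
def ray(d,u,v):
    T=np.array(d["world_to_cam"]);R=T[:3,:3];c=-R.T@T[:3,3]
    k=R.T@np.array([(u-d["cx"])/d["fx"],(v-d["cy"])/d["fy"],1]);return c,k/np.linalg.norm(k)
def onz(d,u,v,z):
    c,k=ray(d,u,v);return c+k*(z-c[2])/k[2]
def tri(d1,p1,d2,p2):
    c1,k1=ray(d1,*p1);c2,k2=ray(d2,*p2)
    s=np.linalg.lstsq(np.c_[k1,-k2],c2-c1,rcond=None)[0]
    a,b=c1+s[0]*k1,c2+s[1]*k2;return (a+b)/2,np.linalg.norm(a-b)
def proj(d,p):
    q=np.array(d["world_to_cam"])@np.r_[p,1];return np.array([d["fx"]*q[0]/q[2]+d["cx"],d["fy"]*q[1]/q[2]+d["cy"]])
def hsv(d): return cv2.cvtColor(d["color"],cv2.COLOR_RGB2HSV)
def blobs(m,x0,y0,x1,y1,n=8):
    z=np.zeros_like(m);z[y0:y1,x0:x1]=m[y0:y1,x0:x1]
    N,l,s,c=cv2.connectedComponentsWithStats(z);return [(int(s[i,4]),c[i].round(2).tolist(),i,l) for i in range(1,N) if s[i,4]>=n]
E
python3 - <<'E'
from h import *
t=get_image("top");s=get_image("scene")
ht,hs=hsv(t),hsv(s)
bt=blobs(cv2.inRange(ht,(100,120,50),(130,255,255)),210,160,290,240)
bs=blobs(cv2.inRange(hs,(100,120,50),(130,255,255)),315,145,415,225)
print([b[:2] for b in bt],[b[:2] for b in bs])
for b in bt: print(onz(t,*b[1],.134),cv2.minAreaRect(np.argwhere(b[3]==b[2])[:,::-1].astype(np.float32)))
for b in bs: print(onz(s,*b[1],.13))
print(tri(t,bt[0][1],s,bs[0][1]))
# tester top
def quad(d,m,box,z):
    b=max(blobs(m,*box),key=lambda b:b[0]);cn=cv2.findContours((b[3]==b[2]).astype(np.uint8),0,2)[0]
    P=np.array([onz(d,u,v,z)[:2]*1000 for u,v in cn[0][:,0]],np.float32)
    print(b[:2],cv2.minAreaRect(P))
quad(t,cv2.inRange(ht,(0,0,172),(180,60,255)),(355,170,435,250),.06)
quad(s,cv2.inRange(hs,(0,0,215),(180,30,255)),(195,205,275,270),.06)
print(ht[205,375],ht[240,360],ht[175,235],ht[220,330],hs[238,222],hs[255,222],hs[215,270])
# cartridge
for d,h,box in((t,ht,(225,175,275,215)),(s,hs,(340,165,385,200))):
    bb=blobs(cv2.inRange(h,(4,30,90),(18,140,255)),*box);print([b[:2] for b in bb])
    b=max(bb,key=lambda b:b[0]);P=np.array([onz(d,u,v,.085)[:2]*1000 for v,u in np.argwhere(b[3]==b[2])],np.float32);print(cv2.minAreaRect(P))
# red & dark lines
for d,h,box in((t,ht,(355,170,435,250)),(s,hs,(195,205,275,270))):
    bb=blobs(cv2.inRange(h,(170,80,60),(180,255,255))|cv2.inRange(h,(0,110,60),(6,255,255)),*box,n=3)
    print([(b[0],b[1],onz(d,*b[1],.06).round(4)) for b in bb])
    bb=blobs(cv2.inRange(h,(0,0,0),(180,255,110)),*box,n=3)
    print([(b[0],b[1],onz(d,*b[1],.06).round(4)) for b in bb])
E
```

```text
[(50, [247.84, 219.56])] [(42, [351.5, 157.74])]
[0.44083472 0.20819055 0.134     ] ((248.0, 219.5), (5.0, 8.0), 90.0)
[0.43954284 0.20837661 0.13      ]
(array([0.44066508, 0.20825511, 0.13065192]), np.float64(0.0012107618865325538))Traceback (most recent call last):
  File "<stdin>", line 15, in <module>
  File "<stdin>", line 12, in quad
ValueError: max() iterable argument is empty
```

Run:
```python
from h import *
t=get_image("top");s=get_image("scene")
ht,hs=hsv(t),hsv(s)
print(ht[205,375],ht[193,400],ht[240,360],ht[175,235],ht[220,330],ht[200,222],ht[200,230],hs[238,222],hs[255,222],hs[215,270])
def quad(d,m,box,z):
    bb=blobs(m,*box)
    if not bb: return
    b=max(bb,key=lambda b:b[0]);cn=cv2.findContours((b[3]==b[2]).astype(np.uint8),0,2)[0]
    P=np.array([onz(d,u,v,z)[:2]*1000 for u,v in cn[0][:,0]],np.float32)
    print(b[:2],cv2.minAreaRect(P))
for th in(150,160):quad(t,cv2.inRange(ht,(0,0,th),(180,60,255)),(355,170,435,250),.06)
quad(s,cv2.inRange(hs,(0,0,225),(180,30,255)),(195,205,275,270),.06)
for d,h,box in((t,ht,(225,175,275,215)),(s,hs,(340,165,385,200))):
    bb=blobs(cv2.inRange(h,(4,25,90),(18,140,255)),*box);print([b[:2] for b in bb])
    if bb:
        b=max(bb,key=lambda b:b[0]);P=np.array([onz(d,u,v,.085)[:2]*1000 for v,u in np.argwhere(b[3]==b[2])],np.float32);print(cv2.minAreaRect(P))
for d,h,box in((t,ht,(360,175,425,235)),(s,hs,(195,205,275,270))):
    bb=blobs(cv2.inRange(h,(170,80,60),(180,255,255))|cv2.inRange(h,(0,110,60),(6,255,255)),*box,n=3)
    print("red",[(b[0],b[1],onz(d,*b[1],.06).round(4).tolist()) for b in bb])
    bb=blobs(cv2.inRange(h,(0,0,0),(180,255,100)),*box,n=3)
    print("blk",[(b[0],b[1],onz(d,*b[1],.06).round(4).tolist()) for b in bb])
# case: points read off the zoom (outer rim corners)
for u,v in((210+47/5,160+62/5),(210+340/5,160+47/5),(210+357/5,160+347/5),(210+55/5,160+360/5)): print(onz(t,u,v,.1))
```

```text
[170   5 168] [165   6 166] [ 42  10 128] [173  11  91] [ 38   8 131] [143  11  92] [140   6 120] [  2  58 229] [ 21  26 127] [ 60   6 213]
(1279, [392.82, 204.58]) ((501.4436950683594, -222.33253479003906), (119.68663024902344, 118.21768951416016), 20.651460647583008)
(1210, [392.53, 204.57]) ((501.218505859375, -221.75103759765625), (118.77291870117188, 116.76766204833984), 20.85770034790039)
(1055, [233.89, 231.21]) ((498.31060791015625, -221.0498504638672), (120.02179718017578, 120.02847290039062), 20.963611602783203)
[(142, [251.0, 200.68])]
((499.9345703125, 209.9185028076172), (46.974945068359375, 28.18377113342285), 7.9155354499816895)
[(192, [362.51, 183.79])]
((524.2708740234375, 191.4345703125), (42.17734909057617, 92.61493682861328), 51.761863708496094)
red [(7, [402.29, 201.0], [0.5125, -0.2516, 0.06]), (6, [382.33, 208.17], [0.4889, -0.1904, 0.06])]
blk [(3, [402.33, 183.33], [0.5674, -0.2515, 0.06]), (4, [387.5, 191.5], [0.5409, -0.2059, 0.06]), (158, [371.8, 211.62], [0.4776, -0.1582, 0.06]), (4, [370.5, 194.5], [0.5303, -0.1536, 0.06]), (39, [393.41, 203.77], [0.5033, -0.2243, 0.06]), (4, [397.5, 218.5], [0.4583, -0.2371, 0.06]), (3, [382.33, 226.33], [0.4333, -0.1908, 0.06])]
red [(5, [243.0, 224.6], [0.4877, -0.1892, 0.06]), (5, [225.0, 237.0], [0.5121, -0.2529, 0.06]), (3, [273.0, 264.0], [0.6732, -0.1974, 0.06])]
blk [(3, [222.0, 224.67], [0.4576, -0.2376, 0.06]), (19, [231.95, 231.79], [0.5012, -0.2281, 0.06]), (4, [245.5, 236.5], [0.5388, -0.2065, 0.06]), (7, [250.43, 268.57], [0.6587, -0.2513, 0.06])]
[0.58186467 0.3052716  0.1       ]
[0.59509478 0.12974633 0.1       ]
[0.41564985 0.11363243 0.1       ]
[0.40378597 0.29200293 0.1       ]
```

Measurements so far:

| Item | World position / heading |
|---|---|
| Knob | about (0.440, 0.208, 0.130) |
| Case | yaw about 4.4° |
| Socket | about (0.500, -0.2214) |
| Socket slot | about 20.8° |

I'll move the gripper above the knob.

```bash
python3 -m crank '[[[0.47,-0.55,0,0.55],[0.47,-0.55,0,0.55],[0.47,-0.55,0,0.55],[0.47,-0.55,0,0.55],[0.47,-0.55,0,0.55]]]' 70 40; python3 -m crank '[[[0.47,-0.55,0,0.55],[0.47,-0.55,0,0.55],[0.47,-0.55,0,0.55],[0.47,-0.55,0,0.55],[0.47,-0.55,0,0.55]]]'; python3 -m crank '[[[0,0,0,0],[0,0,0,0]]]'
```

```text
t: 0.8
position: [0.3235, 0.3445, 0.2313]
tool_rot: [[0.0, -0.987, 0.159], [0.0, 0.159, 0.987], [-1.0, -0.0, 0.0]]
wrist_force: [0.3, 0.4, 0.4]
gripper_width: 0.824
t: 1.3
position: [0.4411, 0.2069, 0.2313]
tool_rot: [[0.0, -0.997, -0.08], [0.0, -0.08, 0.997], [-1.0, -0.0, 0.0]]
wrist_force: [0.1, -0.1, -0.0]
gripper_width: 0.819
t: 1.5
position: [0.4404, 0.2078, 0.2311]
tool_rot: [[-0.0, -0.997, -0.076], [0.0, -0.076, 0.997], [-1.0, 0.0, 0.0]]
wrist_force: [-0.3, -0.0, -1.4]
gripper_width: 0.818
```

```bash
python3 -m crank '[[[0,0,-0.8,0],[0,0,-0.8,0],[0,0,-0.4,0],[0,0,-0.2,0],[0,0,-0.2,0]]]'; python3 -m crank '[[[0,0,0,0]]]'
python3 - <<'E'
from h import *
f=lambda im,x,y,w,h,k:cv2.resize(im[y:y+h,x:x+w,::-1],None,fx=k,fy=k,interpolation=cv2.INTER_CUBIC)
cv2.imwrite("pics/k1.png",np.hstack([f(get_image("top")["color"],200,150,100,100,4),f(get_image("scene")["color"],310,120,100,100,4)]))
E
```

```text
t: 2.0
position: [0.4401, 0.2089, 0.1112]
tool_rot: [[0.0, -0.997, -0.079], [0.0, -0.079, 0.997], [-1.0, -0.0, 0.0]]
wrist_force: [0.1, 0.0, 0.7]
gripper_width: 0.82
t: 2.1
position: [0.44, 0.2086, 0.111]
tool_rot: [[-0.0, -0.997, -0.079], [-0.0, -0.079, 0.997], [-1.0, 0.0, 0.0]]
wrist_force: [-0.5, 0.3, 0.7]
gripper_width: 0.817
```

View pics/k1.png

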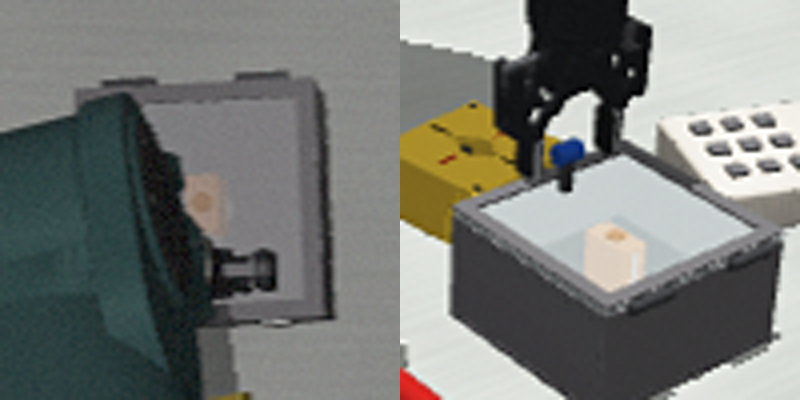

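The fingers straddle the blue knob (scene crop at 568,152). I'll close on it.

```bash
python3 -m crank '[[[0,0,0,0],[0,0,0,0],[0,0,0,0],[0,0,0,0],[0,0,0,0]]]' 10 40; python3 -m crank '[[[0,0,0,0],[0,0,0,0],[0,0,0,0]]]'
python3 - <<'E'
import numpy as np
p=lambda t:np.array([-150*np.cos(t)+38*np.sin(t),150*np.sin(t)+38*np.cos(t)])
ts=np.r_[np.arange(0,1.81,.09)]
c,s=np.cos(np.radians(4.4)),np.sin(np.radians(4.4))
for a,b in zip(ts,ts[1:]):
    d=(p(b)-p(a))/50;print(round(b,2),np.round([d[0]*c,d[0]*s,d[1]],2))
E
```

```text
t: 2.7
position: [0.4406, 0.2075, 0.1118]
tool_rot: [[0.001, -0.997, -0.078], [-0.002, -0.078, 0.997], [-1.0, -0.001, -0.002]]
wrist_force: [-0.9, -6.6, 7.4]
gripper_width: 0.274
t: 3.0
position: [0.4406, 0.2075, 0.1118]
tool_rot: [[0.001, -0.997, -0.078], [-0.001, -0.078, 0.997], [-1.0, -0.001, -0.002]]
wrist_force: [-0.3, -6.8, 8.1]
gripper_width: 0.269
0.09 [0.08 0.01 0.27]
0.18 [0.1  0.01 0.26]
0.27 [0.13 0.01 0.25]
0.36 [0.15 0.01 0.24]
0.45 [0.17 0.01 0.22]
0.54 [0.19 0.01 0.21]
0.63 [0.21 0.02 0.19]
0.72 [0.22 0.02 0.17]
0.81 [0.24 0.02 0.15]
0.9 [0.25 0.02 0.13]
0.99 [0.26 0.02 0.1 ]
1.08 [0.27 0.02 0.08]
1.17 [0.27 0.02 0.05]
1.26 [0.28 0.02 0.03]
1.35 [0.28 0.02 0.  ]
1.44 [ 0.28  0.02 -0.02]
1.53 [ 0.27  0.02 -0.04]
1.62 [ 0.27  0.02 -0.07]
1.71 [ 0.26  0.02 -0.09]
1.8 [ 0.25  0.02 -0.12]
```

```bash
python3 -m crank '[[[0.08,-0.01,0.27,0],[0.10,0.01,0.26,0],[0.13,0.01,0.25,0],[0.15,0.01,0.24,0],[0.17,0.01,0.22,0]]]';python3 -m crank '[[[0.19,0.01,0.21,0],[0.21,0.02,0.19,0],[0.22,0.02,0.17,0],[0.24,0.02,0.15,0],[0.25,0.02,0.13,0]]]'
python3 - <<'E'
from h import *
print(sense()["wrist_force"])
cv2.imwrite("pics/l1.png",get_image("scene")["color"][60:260,230:480,::-1].repeat(3,0).repeat(3,1))
E
```

```text
t: 3.5
position: [0.4716, 0.2098, 0.1735]
tool_rot: [[-0.001, -0.997, -0.078], [0.0, -0.078, 0.997], [-1.0, 0.001, 0.0]]
wrist_force: [2.2, 2.7, -7.7]
gripper_width: 0.271
t: 4.0
position: [0.527, 0.2141, 0.2157]
tool_rot: [[-0.002, -0.997, -0.078], [-0.0, -0.078, 0.997], [-1.0, 0.002, -0.0]]
wrist_force: [0.3, 0.2, -7.7]
gripper_width: 0.27
[ 0.34890309  0.18694524 -7.67478939]
```

View pics/l1.png

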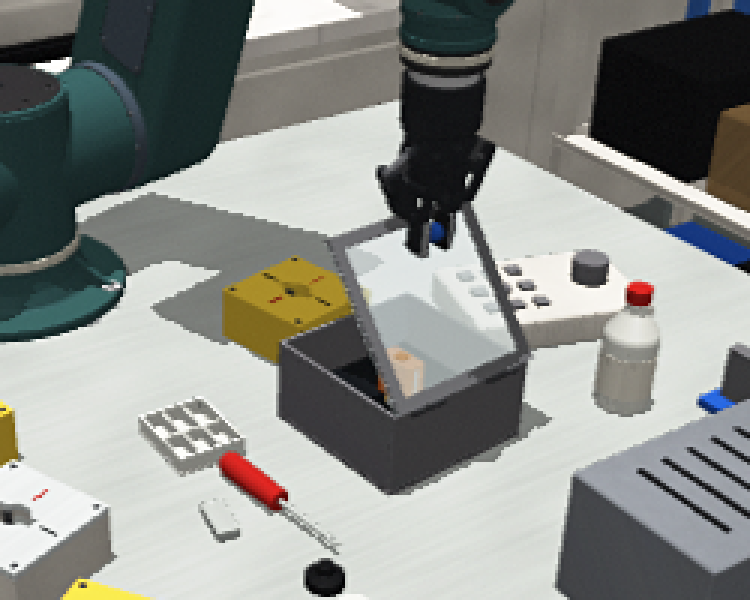

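The lid is coming up with the knob held, so I'll carry on along the arc.

```bash
python3 -m crank '[[[0.26,0.02,0.10,0],[0.27,0.02,0.08,0],[0.27,0.02,0.05,0],[0.28,0.02,0.03,0],[0.28,0.02,0,0]]]';python3 -m crank '[[[0.28,0.02,-0.02,0],[0.27,0.02,-0.04,0],[0.27,0.02,-0.07,0],[0.26,0.02,-0.09,0],[0.25,0.02,-0.12,0]]]';python3 -m crank '[[[0,0,0,0],[0,0,0,0]]]'
python3 - <<'E'
from h import *
cv2.imwrite("pics/l2.png",get_image("scene")["color"][60:260,230:480,::-1].repeat(3,0).repeat(3,1))
E
```

```text
t: 4.55
position: [0.5952, 0.2194, 0.229]
tool_rot: [[-0.001, -0.997, -0.078], [0.0, -0.078, 0.997], [-1.0, 0.001, 0.0]]
wrist_force: [-3.3, 1.4, 1.2]
gripper_width: 0.27
t: 5.05
position: [0.6623, 0.2246, 0.212]
tool_rot: [[0.001, -0.997, -0.078], [0.001, -0.078, 0.997], [-1.0, -0.001, 0.001]]
wrist_force: [-1.7, 2.9, 4.2]
gripper_width: 0.27
t: 5.25
position: [0.6625, 0.2246, 0.2117]
tool_rot: [[0.001, -0.997, -0.078], [0.001, -0.078, 0.997], [-1.0, -0.001, 0.001]]
wrist_force: [0.3, 3.8, 4.4]
gripper_width: 0.269
```

View pics/l2.png

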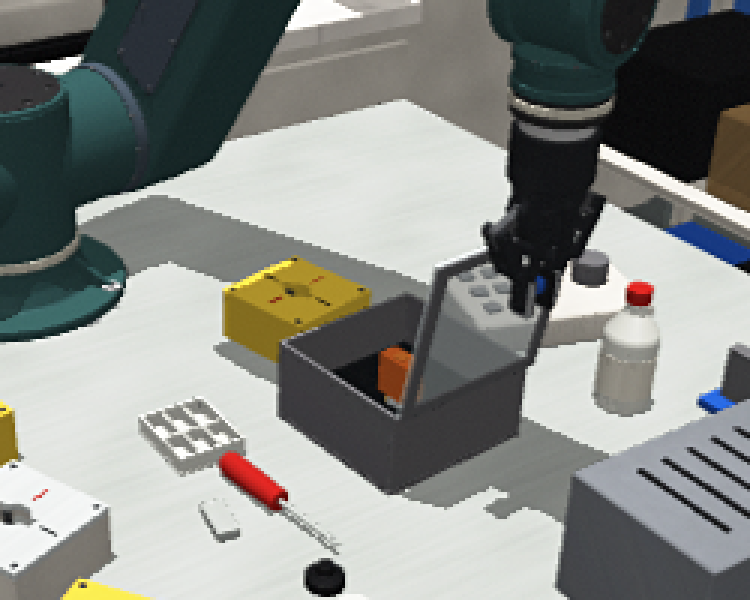

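```bash
python3 -m crank '[[[0.12,0.01,-0.07,0],[0.06,0,-0.03,0],[0,0,0,0]]]';python3 -m crank '[[[0,0,0,0],[0,0,0,0],[0,0,0,0],[0.2,0,0,0],[0.2,0,0,0]]]' 70;python3 -m crank '[[[0,0,0.5,0],[0,0,0.8,0],[0,0,0.8,0],[0,0,0,0]]]'
python3 - <<'E'
from h import *
cv2.imwrite("pics/l3.png",get_image("scene")["color"][60:260,230:480,::-1].repeat(3,0).repeat(3,1))
E
```

```text
t: 5.6
position: [0.6716, 0.2253, 0.2067]
tool_rot: [[0.001, -0.997, -0.078], [0.001, -0.078, 0.997], [-1.0, -0.001, 0.001]]
wrist_force: [1.1, 5.9, 6.0]
gripper_width: 0.271
t: 6.1
position: [0.6909, 0.2245, 0.2069]
tool_rot: [[-0.0, -0.997, -0.078], [-0.0, -0.078, 0.997], [-1.0, 0.0, -0.0]]
wrist_force: [-0.5, -0.8, 1.0]
gripper_width: 0.816
t: 6.5
position: [0.6922, 0.2248, 0.3177]
tool_rot: [[0.009, -0.997, -0.078], [0.002, -0.078, 0.997], [-1.0, -0.009, 0.001]]
wrist_force: [-0.1, -0.7, -0.9]
gripper_width: 0.816
```

View pics/l3.png

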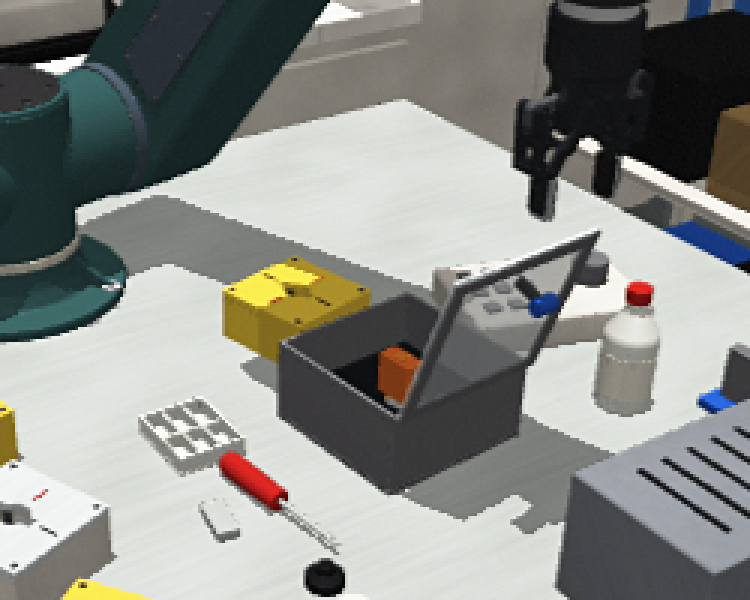

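The lid is open on its stop. I'll move aside so the top camera can see the cartridge.

```bash
python3 -m crank '[[[-0.5,-0.6,0,0],[-0.5,-0.6,0,0],[-0.5,-0.6,0,0],[-0.5,-0.6,0,0],[-0.5,-0.6,0,0]]]'; python3 -m crank '[[[-0.5,-0.6,0,0],[-0.5,-0.6,0,0],[-0.3,-0.6,0,0],[0,-0.6,0,0],[0,0,0,0]]]'
python3 - <<'E'
from h import *
t=get_image("top");cv2.imwrite("pics/t2.png",t["color"][140:260,180:340,::-1].repeat(5,0).repeat(5,1))
ht=hsv(t)
bb=blobs(cv2.inRange(ht,(4,110,60),(18,255,255)),215,165,285,235)
for b in bb:
    P=np.array([onz(t,u,v,.085)[:2]*1000 for v,u in np.argwhere(b[3]==b[2])],np.float32);print(b[:2],cv2.minAreaRect(P))
E
```

```text
t: 7.05
position: [0.5648, 0.0746, 0.3104]
tool_rot: [[-0.002, -0.997, -0.078], [-0.0, -0.078, 0.997], [-1.0, 0.002, -0.0]]
wrist_force: [-0.0, -0.6, 0.7]
gripper_width: 0.82
t: 7.55
position: [0.5007, -0.0468, 0.3107]
tool_rot: [[-0.002, -0.997, -0.075], [-0.0, -0.075, 0.997], [-1.0, 0.002, -0.0]]
wrist_force: [-0.3, 0.4, -0.1]
gripper_width: 0.82
(151, [250.85, 200.77]) ((500.6891784667969, 209.56692504882812), (45.685791015625, 30.18351173400879), 2.3736374378204346)
```

View pics/t2.png

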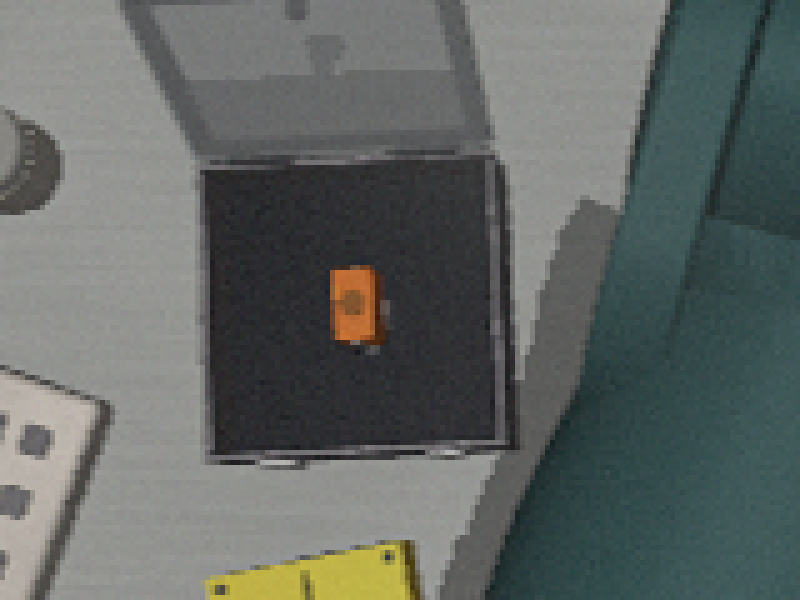

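Run:
```python
from h import *
t=get_image("top");c=t["color"].astype(int)
print(onz(t,180+352.5/5-.5,140+303.5/5-.5,.085))
ht=hsv(t)
for vmin in(150,170,185):
  for b in blobs(cv2.inRange(ht,(4,110,vmin),(18,255,255)),215,165,285,235):
    P=np.array([onz(t,u,v,.085)[:2]*1000 for v,u in np.argwhere(b[3]==b[2])],np.float32);print(vmin,b[:2],P.mean(0),cv2.minAreaRect(P))
# rim corners from crop
for u,v in((200,163),(497,157),(514,448),(209,463)): print(onz(t,180+u/5-.5,140+v/5-.5,.092))
s=get_image("scene");cv2.imwrite("pics/s4.png",s["color"][140:240,310:420,::-1].repeat(5,0).repeat(5,1))
```

```text
[0.5016476  0.21263399 0.085     ]
150 (89, [250.46, 200.72]) [500.12158 211.18175] ((500.8292236328125, 211.1080780029297), (39.697410583496094, 21.149791717529297), 2.262624979019165)
170 (68, [250.22, 200.22]) [501.61594 211.96718] ((500.7942199707031, 212.61380004882812), (39.65280532836914, 18.128337860107422), 2.2765016555786133)
185 (30, [249.8, 195.83]) [514.8767  213.77394] ((513.0313110351562, 213.09164428710938), (15.186369895935059, 18.123476028442383), 2.359779119491577)
185 (28, [250.54, 204.75]) [487.91928 210.4619 ] ((490.1153259277344, 210.66082763671875), (18.058637619018555, 15.073859214782715), 2.276512384414673)
[0.58406393 0.30700174 0.092     ]
[0.59193436 0.12772526 0.092     ]
[0.41680441 0.11172912 0.092     ]
[0.40363401 0.29299828 0.092     ]
```

View pics/s4.png

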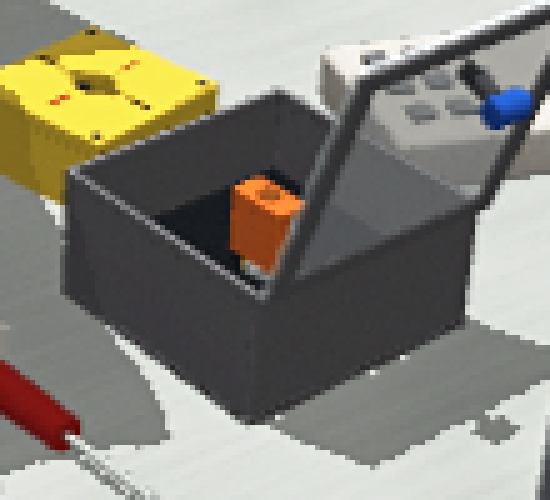

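```bash
python3 -m crank '[[[0,0.9,0,0],[0,0.9,0,0],[0,0.9,0,0],[0,0.9,0,0],[0,0.9,0,0]]]'; python3 -m crank '[[[0,0.68,0,0],[0,0,-0.8,0],[0,0,-0.8,0],[0,0,-0.8,0],[0,0,0,0]]]'; python3 -m crank '[[[0,0,0,0]]]'
```

```text
t: 8.2
position: [0.501, 0.1836, 0.3114]
tool_rot: [[-0.001, -0.997, -0.079], [-0.0, -0.079, 0.997], [-1.0, 0.001, -0.0]]
wrist_force: [1.5, -0.7, 0.0]
gripper_width: 0.824
t: 8.7
position: [0.4985, 0.215, 0.1874]
tool_rot: [[-0.008, -0.997, -0.08], [-0.002, -0.08, 0.997], [-1.0, 0.008, -0.001]]
wrist_force: [-0.0, 0.1, 0.3]
gripper_width: 0.816
t: 8.8
position: [0.5014, 0.2153, 0.1925]
tool_rot: [[-0.001, -0.997, -0.079], [-0.0, -0.079, 0.997], [-1.0, 0.001, -0.0]]
wrist_force: [-0.8, 0.5, 1.2]
gripper_width: 0.823
```

```bash
python3 -m crank '[[[-0.02,-0.06,-0.6,0],[0,0,-0.8,0],[0,0,-0.8,0],[0,0,-0.5,0],[0,0,-0.25,0]]]'; python3 -m crank '[[[0,0,0,0],[0,0,0,0]]]'
python3 - <<'E'
from h import *
s=get_image("scene");t=get_image("top")
f=lambda im,x,y,w,h,k:cv2.resize(im[y:y+h,x:x+w,::-1],None,fx=k,fy=k,interpolation=cv2.INTER_CUBIC)
cv2.imwrite("pics/s5.png",np.hstack([f(s["color"],310,100,100,120,4),f(t["color"],200,140,100,120,4)]))
E
```

```text
t: 9.3
position: [0.5016, 0.2122, 0.0445]
tool_rot: [[0.001, -0.997, -0.078], [0.0, -0.078, 0.997], [-1.0, -0.001, 0.0]]
wrist_force: [0.6, 0.6, 1.3]
gripper_width: 0.824
t: 9.5
position: [0.5023, 0.2123, 0.0462]
tool_rot: [[0.002, -0.997, -0.078], [0.001, -0.078, 0.997], [-1.0, -0.003, 0.0]]
wrist_force: [-0.5, 0.4, 0.0]
gripper_width: 0.82
```

View pics/s5.png

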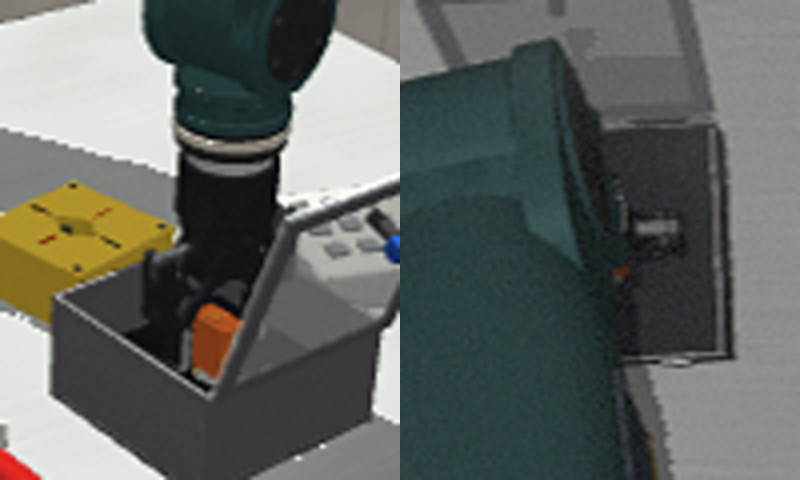

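The cartridge is between the fingers (orange at 210,340 in the scene crop). I'll close on it.

```bash
python3 -m crank '[[[-0.03,0,0,0],[0,0,0,0],[0,0,0,0],[0,0,0,0],[0,0,0,0]]]' 10 70;python3 -m crank '[[[0,0,0,0],[0,0,0,0]]]'
```

```text
t: 10.1
position: [0.4995, 0.2118, 0.0448]
tool_rot: [[0.0, -0.997, -0.078], [0.0, -0.078, 0.997], [-1.0, -0.0, 0.0]]
wrist_force: [-1.6, 0.1, 7.1]
gripper_width: 0.273
t: 10.3
position: [0.4995, 0.2118, 0.0448]
tool_rot: [[0.001, -0.997, -0.078], [0.0, -0.078, 0.997], [-1.0, -0.001, 0.0]]
wrist_force: [-2.5, -0.1, 6.1]
gripper_width: 0.276
```

Gripped at about 23.5 mm. I'll lift it 155 mm.

```bash
python3 -m crank '[[[0,0,0.3,0],[0,0,0.6,0],[0,0,0.7,0],[0,0,0.7,0],[0,0,0.7,0]]]';python3 -m crank '[[[0,0,0.1,0],[0,0,0,0],[0,0,0,0]]]'
python3 - <<'E'
from h import *
s=get_image("scene");cv2.imwrite("pics/s6.png",s["color"][60:240,280:430,::-1].repeat(3,0).repeat(3,1))
E
```

```text
t: 10.8
position: [0.499, 0.2117, 0.1958]
tool_rot: [[-0.0, -0.997, -0.078], [-0.0, -0.078, 0.997], [-1.0, 0.0, -0.0]]
wrist_force: [0.4, 0.5, -1.8]
gripper_width: 0.272
t: 11.1
position: [0.4988, 0.2116, 0.1982]
tool_rot: [[-0.002, -0.997, -0.078], [-0.0, -0.078, 0.997], [-1.0, 0.002, -0.0]]
wrist_force: [-1.0, -0.7, -1.1]
gripper_width: 0.272
```

View pics/s6.png

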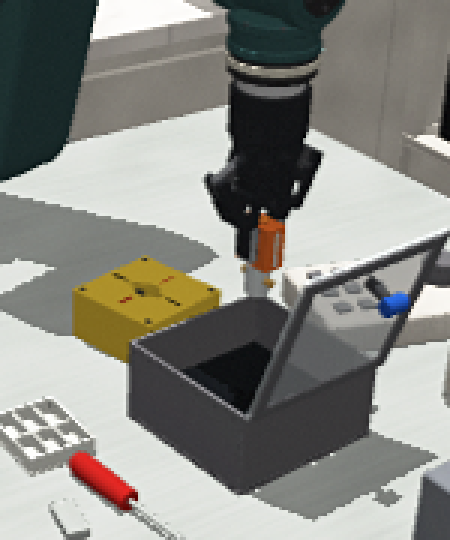

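The cartridge is held upright and clear of the rim. I'll carry it to the tester.

```bash
python3 -m crank '[[[0,-0.7,0,0.27],[0,-0.7,0,0.27],[0,-0.7,0,0.27],[0,-0.7,0,0.27],[0,-0.7,0,0.27]]]';python3 -m crank '[[[0,-0.7,0,0.27],[0,-0.7,0,0.27],[0,-0.7,0,0.27],[0,-0.7,0,0.27],[0,-0.7,0,0.27]]]';python3 -m crank '[[[0,-0.8,0,0.27],[0,-0.86,0,0.3],[0,0,0,0],[0,0,0,0]]]'
python3 - <<'E'
from h import *
print(np.degrees(np.arctan2(sense()["tool_rot"][1][2],sense()["tool_rot"][0][2])))
E
```

```text
t: 11.65
position: [0.4985, 0.0354, 0.1982]
tool_rot: [[-0.002, -0.981, -0.196], [0.0, -0.196, 0.981], [-1.0, 0.002, 0.001]]
wrist_force: [0.7, -0.2, -1.3]
gripper_width: 0.271
t: 12.15
position: [0.4986, -0.1395, 0.1982]
tool_rot: [[-0.002, -0.951, -0.309], [0.001, -0.309, 0.951], [-1.0, 0.001, 0.001]]
wrist_force: [1.1, 0.1, -1.1]
gripper_width: 0.27
t: 12.55
position: [0.4987, -0.2217, 0.198]
tool_rot: [[-0.002, -0.935, -0.354], [0.001, -0.354, 0.935], [-1.0, 0.001, 0.002]]
wrist_force: [-0.5, -0.1, -1.0]
gripper_width: 0.269
110.72006921174014
```

```bash
python3 -m crank '[[[0.02,0,-0.6,0],[0,0,-0.6,0],[0,0,-0.2,0],[0,0,-0.1,0],[0,0,0,0]]]';python3 -m crank '[[[0,0,0,0]]]'
python3 - <<'E'
from h import *
s=get_image("scene");t=get_image("top")
f=lambda im,x,y,w,h,k:cv2.resize(im[y:y+h,x:x+w,::-1],None,fx=k,fy=k,interpolation=cv2.INTER_CUBIC)
cv2.imwrite("pics/s7.png",np.hstack([f(s["color"],190,180,90,100,4),f(t["color"],345,160,90,100,4)]))
p=sense()["position"];print(p)
a=p+np.array([0,0,.019])
for dz in(-.059,-.04,-.025,.021):print(dz,proj(s,a+[0,0,dz]),proj(t,a+[0,0,dz]))
E
```

```text
t: 13.05
position: [0.5004, -0.2208, 0.1246]
tool_rot: [[-0.0, -0.934, -0.356], [0.0, -0.356, 0.934], [-1.0, 0.0, 0.0]]
wrist_force: [0.7, 0.2, -0.8]
gripper_width: 0.272
t: 13.15
position: [0.5008, -0.2213, 0.1254]
tool_rot: [[0.001, -0.935, -0.356], [-0.001, -0.356, 0.935], [-1.0, -0.001, -0.001]]
wrist_force: [-0.4, 1.3, -0.9]
gripper_width: 0.275
[ 0.50078762 -0.22146598  0.12534304]
-0.059 [233.33492594 223.26404726] [393.93115244 203.83580589]
-0.04 [232.7048013  217.42182145] [395.05844555 203.27019439]
-0.025 [232.19982385 212.73990267] [395.97305693 202.81129448]
0.021 [230.60840445 197.98499386] [398.92262825 201.33136755]
```

View pics/s7.png

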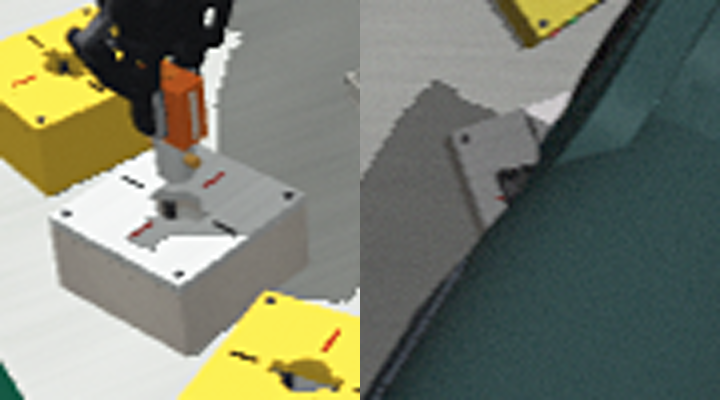

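The projected foot lands on the barrel in the scene crop at about (176,180), so the grip is centred. I'll descend in stages and watch the force.

```bash
python3 -m crank '[[[-0.01,0,-0.3,0],[0,0,-0.25,0],[0,0,-0.1,0],[0,0,0,0]]]';python3 -m crank '[[[0,0,-0.1,0],[0,0,-0.1,0],[0,0,0,0]]]'
```

```text
t: 13.65
position: [0.4997, -0.2212, 0.0919]
tool_rot: [[-0.0, -0.935, -0.356], [0.0, -0.356, 0.935], [-1.0, 0.0, 0.0]]
wrist_force: [0.1, 0.2, 0.1]
gripper_width: 0.27
t: 13.95
position: [0.4997, -0.2212, 0.0815]
tool_rot: [[-0.0, -0.935, -0.356], [0.0, -0.356, 0.935], [-1.0, 0.0, 0.0]]
wrist_force: [0.0, 0.0, -0.9]
gripper_width: 0.271
```

Run:
```python
from h import *
s=get_image("scene")
cv2.imwrite("pics/s8.png",cv2.resize(s["color"][180:280,190:290,::-1],None,fx=6,fy=6,interpolation=cv2.INTER_CUBIC))
```

```text
(no output)
```

View pics/s8.png

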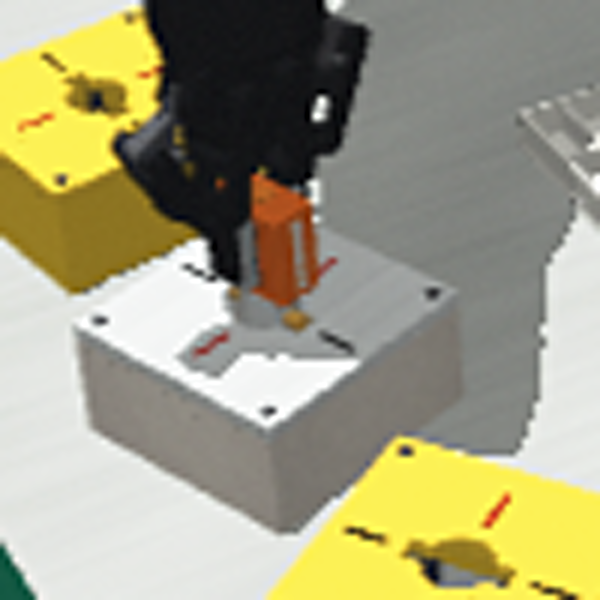

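The barrel is in the bore, with the pins at (235,292) and (297,320) in line with the black marks and no contact force. I'll push on down.

```bash
python3 -m crank '[[[0,0,-0.1,0],[0,0,-0.06,0],[0,0,0,0]]]';python3 -m crank '[[[0,0,-0.08,0],[0,0,-0.06,0],[0,0,0,0]]]'
```

```text
t: 14.3
position: [0.5, -0.2214, 0.0737]
tool_rot: [[0.0, -0.935, -0.356], [-0.0, -0.356, 0.935], [-1.0, -0.0, -0.0]]
wrist_force: [0.5, -0.9, 2.5]
gripper_width: 0.274
t: 14.6
position: [0.5, -0.2214, 0.0667]
tool_rot: [[0.0, -0.935, -0.356], [-0.0, -0.356, 0.935], [-1.0, -0.0, -0.0]]
wrist_force: [1.4, -0.2, 5.9]
gripper_width: 0.276
```

```bash
python3 -m crank '[[[0,0,-0.03,0],[0,0,-0.02,0],[0,0,0,0]]]'
```

```text
t: 14.9
position: [0.5001, -0.2215, 0.0657]
tool_rot: [[0.001, -0.935, -0.356], [-0.001, -0.356, 0.935], [-1.0, -0.001, -0.001]]
wrist_force: [-5.3, 2.2, 25.7]
gripper_width: 0.269
```

```bash
python3 -m crank '[[[0,0,0,0]]]'
python3 - <<'E'
from h import *
s=get_image("scene")
cv2.imwrite("pics/s9.png",cv2.resize(s["color"][180:280,190:290,::-1],None,fx=6,fy=6,interpolation=cv2.INTER_CUBIC))
E
```

```text
t: 15.0
position: [0.5001, -0.2215, 0.0657]
tool_rot: [[0.001, -0.935, -0.356], [-0.001, -0.356, 0.935], [-1.0, -0.001, -0.001]]
wrist_force: [-5.0, 2.4, 25.0]
gripper_width: 0.272
```

View pics/s9.png

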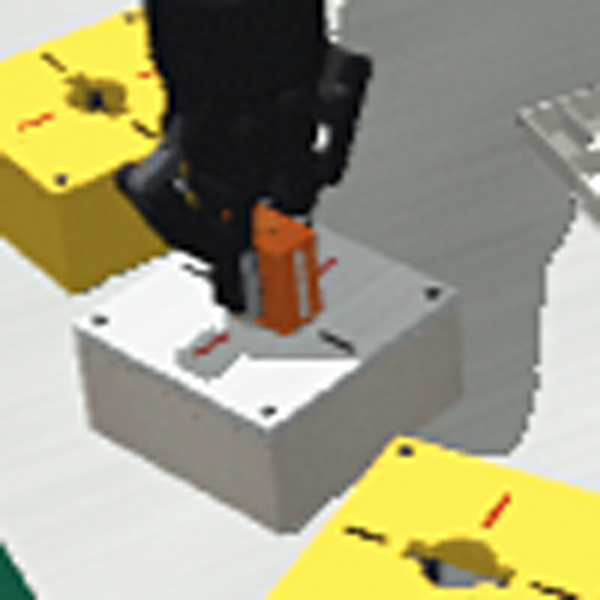

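The shoulder is on the plate: the force jumped to 25 N and the picture shows it seated. I'll ease the push slightly and turn clockwise.

```bash
python3 -m crank '[[[0,0,0.01,0],[0,0,0,-0.5],[0,0,0,-0.7],[0,0,0,-0.7],[0,0,0,-0.7]]]' - 100;python3 -m crank '[[[0,0,0,-0.7],[0,0,0,-0.7],[0,0,0,-0.7],[0,0,0,-0.7],[0,0,0,-0.7]]]'
python3 - <<'E'
from h import *
s=sense();print(s["ft_torque"],np.degrees(np.arctan2(s["tool_rot"][1][2],s["tool_rot"][0][2])))
E
```

```text
t: 15.55
position: [0.5004, -0.2215, 0.0659]
tool_rot: [[0.002, -0.991, -0.134], [-0.001, -0.134, 0.991], [-1.0, -0.001, -0.001]]
wrist_force: [-2.0, 1.2, 17.3]
gripper_width: 0.273
t: 16.05
position: [0.5004, -0.2215, 0.0658]
tool_rot: [[0.002, -0.985, 0.17], [-0.001, 0.17, 0.985], [-1.0, -0.002, -0.0]]
wrist_force: [-1.3, 1.3, 16.0]
gripper_width: 0.271
[0.35837684 0.16905828 0.30733691] 80.20725061190485
```

```bash
python3 -m crank '[[[0,0,0,-0.7],[0,0,0,-0.7],[0,0,0,-0.7],[0,0,0,-0.7],[0,0,0,-0.7]]]';python3 -m crank '[[[0,0,0,-0.7],[0,0,0,-0.7],[0,0,0,-0.7],[0,0,0,-0.7],[0,0,0,-0.7]]]'; python3 -m crank '[[[0,0,0,-0.6],[0,0,0,-0.6],[0,0,0,-0.6],[0,0,0,0],[0,0,0,0]]]';python3 - <<'E'
from h import *
s=sense();print(s["ft_torque"],np.degrees(np.arctan2(s["tool_rot"][1][2],s["tool_rot"][0][2])))
f=get_image("scene")
cv2.imwrite("pics/s10.png",cv2.resize(f["color"][180:280,190:290,::-1],None,fx=6,fy=6,interpolation=cv2.INTER_CUBIC))
E
```

```text
t: 16.55
position: [0.5005, -0.2215, 0.0658]
tool_rot: [[0.002, -0.889, 0.458], [-0.001, 0.458, 0.889], [-1.0, -0.002, 0.0]]
wrist_force: [-0.5, 1.3, 15.1]
gripper_width: 0.27
t: 17.05
position: [0.5006, -0.2214, 0.0658]
tool_rot: [[0.002, -0.71, 0.704], [-0.001, 0.704, 0.71], [-1.0, -0.002, 0.001]]
wrist_force: [-0.4, 1.0, 15.6]
gripper_width: 0.267
t: 17.55
position: [0.5007, -0.2215, 0.0659]
tool_rot: [[0.002, -0.593, 0.805], [-0.001, 0.805, 0.593], [-1.0, -0.002, 0.001]]
wrist_force: [0.7, 1.1, 15.2]
gripper_width: 0.27
[ 0.41209683 -0.16378872  0.19472718] 36.344834700730004
```

View pics/s10.png

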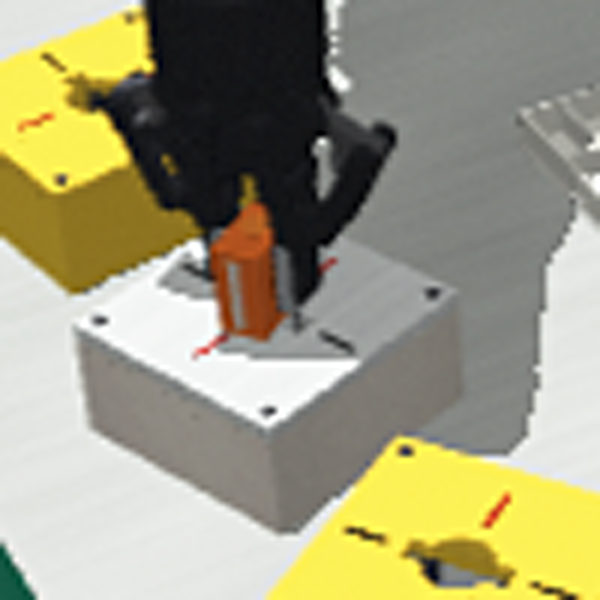

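Turned 74.5° so far, and the cartridge follows the fingers. I'll go on gently to the stop.

```bash
for i in 1; do python3 -m crank '[[[0,0,0,-0.5],[0,0,0,-0.5],[0,0,0,-0.4],[0,0,0,0]]]'; python3 -c "
from rig import *;import numpy as np
s=sense();print(s['ft_torque'],np.degrees(np.arctan2(s['tool_rot'][1][2],s['tool_rot'][0][2])))"; done; python3 -m crank '[[[0,0,0,-0.4],[0,0,0,-0.3],[0,0,0,0],[0,0,0,0]]]'; python3 -c "
from rig import *;import numpy as np
s=sense();print(s['ft_torque'],np.degrees(np.arctan2(s['tool_rot'][1][2],s['tool_rot'][0][2])))"
```

```text
t: 18.0
position: [0.5007, -0.2215, 0.0658]
tool_rot: [[0.002, -0.489, 0.872], [-0.001, 0.872, 0.489], [-1.0, -0.002, 0.002]]
wrist_force: [1.5, 1.8, 15.4]
gripper_width: 0.27
[ 0.36667977 -0.19549241  0.14161761] 29.280385073734138
t: 18.4
position: [0.5008, -0.2215, 0.0659]
tool_rot: [[0.002, -0.436, 0.9], [-0.001, 0.9, 0.436], [-1.0, -0.002, 0.002]]
wrist_force: [1.6, 1.6, 14.8]
gripper_width: 0.273
[ 0.37160317 -0.18878577  0.48454905] 25.868797190076126
```

```bash
python3 -m crank '[[[0,0,0,0],[0,0,0,0],[0,0,0,0],[0,0,0,0],[0,0,0,0]]]'
python3 - <<'E'
from h import *
s=sense();print(s["ft_torque"],np.degrees(np.arctan2(s["tool_rot"][1][2],s["tool_rot"][0][2])))
f=get_image("scene")
cv2.imwrite("pics/s11.png",cv2.resize(f["color"][180:280,190:290,::-1],None,fx=6,fy=6,interpolation=cv2.INTER_CUBIC))
cv2.imwrite("pics/s12.png",f["color"][...,::-1])
# predicted outline of grip for cartridge turned exactly with fingers
p=np.array(s["position"])+[0,0,.019];a=np.arctan2(s["tool_rot"][1][2],s["tool_rot"][0][2])-np.pi/2
x=np.array([np.cos(a),np.sin(a),0]);y=np.array([-np.sin(a),np.cos(a),0])
for sx in(-1,1):
  for sy in(-1,1):
    for z in(-.025,.021): print(sx,sy,z,((proj(f,p+.022*sx*x+.012*sy*y+[0,0,z])-[190,180]+.5)*6).round())
E
```

```text
t: 18.9
position: [0.5008, -0.2215, 0.0659]
tool_rot: [[0.002, -0.436, 0.9], [-0.001, 0.9, 0.436], [-1.0, -0.002, 0.002]]
wrist_force: [0.4, 2.7, 14.2]
gripper_width: 0.27
[ 0.31597338 -0.26927071  0.47138327] 25.87241615797764
-1 -1 -0.025 [278. 275.]
-1 -1 0.021 [270. 192.]
-1 1 -0.025 [320. 292.]
-1 1 0.021 [312. 208.]
1 -1 -0.025 [215. 326.]
1 -1 0.021 [204. 241.]
1 1 -0.025 [257. 343.]
1 1 0.021 [248. 259.]
```

View pics/s11.png

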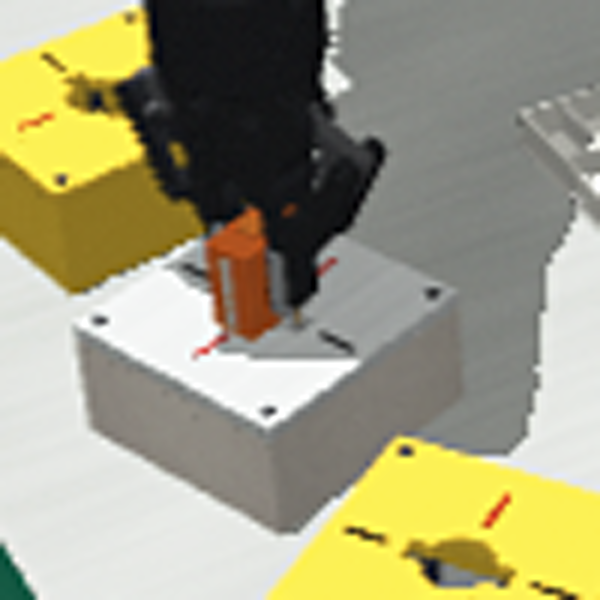

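View pics/s12.png

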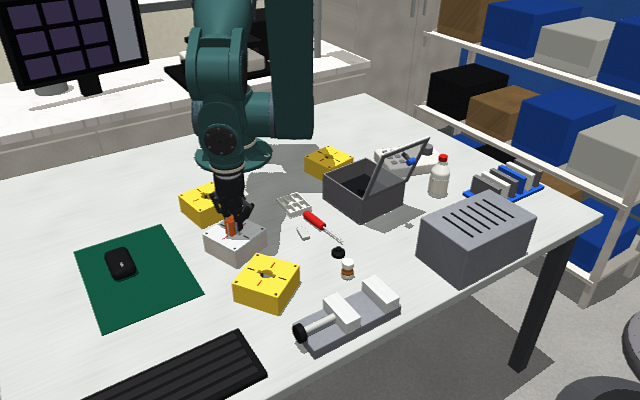

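```bash
python3 -c "
from rig import *
print(finish_job())"
```

```text
the job is handed in; nothing more can be done
None
```

I opened the lid onto its stop, took out the cartridge, pushed it into the grey-white tester's socket in line with the slot, turned it clockwise to the stop, and handed the job in at about 19 s while still gripping it. No verdict was reported.

**Last checks before handing in:**
- **Seating:** the tool was at the same height as when the shoulder first touched the plate, with about 14 N of downward push. It was within about 1 mm of my estimate of the socket centre.
- **Turn:** the tool had turned about 85° (1.48 rad) from the slot. Over the last 3.5° the torque rose from 0.14 to about 0.47 N·m, which I took as reaching the stop. Over the next 0.5 s the tool angle did not change.
- **Grip:** set to 100 N, with the fingers about 23 mm apart on the 24 mm flats.
- **Lid and bench:** the last picture shows the lid open and nothing visibly moved.

**Not measured directly:**
- **Carrier angle:** I could not see it, so it is inferred from the tool angle and the torque rise. The wrist-torque readings also dipped before the stop (0.31, then 0.19, then 0.14 N·m), where the return spring should have pushed back harder. I put that down to friction and did not check it.
- **Slip in the grip:** the last picture agreed with the cartridge turning with the fingers, but it is too coarse to rule out a few degrees of slip.

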